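# Hang the utensil caddy on its keyhole stud

## Task

Pick up the wooden utensil caddy and hang it on the steel stud of the small tiled splash board: press the large end of the keyhole in its back over the stud head until the back plate is against the board, then slide the caddy down until it is fully home and let it hang there by itself. The exact sideways place of the stud has to be found by feel or by eye; be gentle with the board and stud (a light hand, always well under 20 N), and leave the other kitchen things where they are.

Things in the scene. Friction and masses are not known exactly. Their poses are not given: they have to be found in the camera images.
- caddy: Loose upright wooden utensil caddy, 0.18 to 0.35 kg. Origin: centre of the back plate's underside; z up, +x out of its plain back, y along its width. Back plate: x -5 to 5 mm, 90 mm wide, 160 mm high; its plain top strip (z 106 to 160) can be pinched from above across the 10 mm. Low open pocket in front: x -55 to -5 mm, 90 mm wide, 55 mm high
- caddy_hole (a point): Centre of the keyhole's large end on the caddy's back face: caddy (5, 0, 80) mm, same axes. The keyhole goes right through the plate on its middle line: large end 23 mm wide, 26 mm high, corners cut 5 mm, and above it a slot 12 mm wide that reaches up to caddy z 106 mm
- caddy_seat (a point): Point on the caddy's back face where the stud's axis lies when the caddy hangs fully home in the top of the slot: caddy (5, 0, 102) mm, same axes; 22 mm above the large end's centre
- board: Fixed upright wooden splash board with white tiles on its front, 24 mm thick (x -12 to 12), 220 mm wide (y), 174 mm high, two low feet behind (+x). Origin: centre of its underside on the counter; the front looks to its own -x, z up. The caddy hangs with its +x along the board's +x, so pressing on is along board +x. Board, stud and caddy are hard
- board_mid (a point): Point on the board's front face, middle line, at stud height: board (-12, 0, 160) mm, same axes. The steel stud sticks out along -x: neck 8 mm across and 14 mm long, then a round head 20 mm across, 6 mm thick. It is clamped tight in a level groove, anywhere up to 20 mm to either side (board y) of this point; its own place is not reported
- jar0: Clear closed jar, 76 mm wide, 115 mm high, on the round turntable (250 mm wide); origin at the centre of its underside. Bystander
- jar1: Clear closed jar, 72 mm wide, 100 mm high, on the turntable; origin at the centre of its underside. Bystander
- jar2: Clear closed jar, 68 mm wide, 125 mm high, on the turntable; origin at the centre of its underside. Bystander
- lid: Round silicone jar lid with a small knob, 84 mm wide, 22 mm high, flat on the counter; origin at the centre of its underside. Bystander
- spoon: Wooden stirring spoon, 260 mm long along its x, lying on the counter under 30 mm high; origin at its underside. Bystander
- pan: Aluminium loaf pan, 115 x 240 x 65 mm high (long along its y); origin at the centre of its underside. Bystander
- cup: Steel measuring cup, 72 mm wide at the rim, 45 mm high, with a flat handle reaching 110 mm out along its +y; origin at the centre of its underside. Bystander
Things that resemble listed ones, but are neither listed nor needed, are in the scene too. Leave any red look-alike of the caddy alone. Of the things that look like the board, the larger one is meant.

How it is judged (in metres and radians):
On the way, in this order (a step that is already met when the one before it is completed fails the run):
1. the caddy is lifted clear of the counter (height (world z) of caddy above 0.03 m), for 0.1 s.
2. the large end of the keyhole is over the stud head: large end at stud height (within 6 mm) and the plate's back within 6 mm of the board (x of caddy_hole in the frame of board_mid between -0.006 and 0.004 m and y of caddy_hole in the frame of board_mid between -0.026 and 0.026 m and z of caddy_hole in the frame of board_mid between -0.006 and 0.006 m), for 0.1 s.
At the end, for the whole second after the job is handed in: The caddy hangs by itself at rest, let go, upright within 7 degrees, with the stud in the top of the slot: the seat point is within 4 mm of the stud's height, within 26 mm of the board's middle line and the plate's back within 7 mm of the board's face (x of caddy_seat in the frame of board_mid between -0.007 and 0.004 m and y of caddy_seat in the frame of board_mid between -0.026 and 0.026 m and z of caddy_seat in the frame of board_mid between -0.004 and 0.004 m and angle between caddy's own z axis and vertical below 0.12 rad and linear speed of caddy below 0.02 m/s and contact force between caddy and the fingers below 0.1 N); the robot touches nothing.
It fails at once if the board or its stud is loaded with more than 20 N (contact force between board and anything else above 20 N).
It fails at once if a bystander (jar, jar lid, spoon, loaf pan or measuring cup) is shifted more than 30 mm (distance of any of jar0, jar1, jar2, lid, spoon, pan, cup from where it was at the start of the episode above 0.03 m).
It also fails if it takes over 72 s, if anything falls off the work surface, if the arm or the gripper's body presses on something with over 40 N, if the wrist force passes 120 N, or if a joint passes its speed limit or range.

## Robot

A 6-joint arm with a two-finger parallel gripper is mounted at the origin on the work surface. World frame = base frame: x ahead of the robot, y to its left, z up, the work surface at z = 0. Lengths are in mm, angles in rad, forces in N, time in s.
With the tool pointing down it reaches from about 325 to 900 mm from the base axis. Payload 6.1 kg.
Tool frame: the origin (TCP) lies at the very end of the fingers, on their centre line; the grasp point (between the pads) lies 19 mm behind it; z points along the fingers, y is the line along which they close (so a half turn about z gives the same grasp; the last joint's range is limited). The gripper opens to 87 mm and grips with 3 to 60 N. Pads are 19 mm wide; open, the fingers measure 117 mm over their backs; the gripper's body (75 mm by 190 mm) begins 51 mm behind the grasp point.
Start: joints at [1.173, 0.22, 1.526, -0, 1.395, -0.126], TCP at [167.79, 602.048, 222.538] pointing down, gripper open.
Joint ranges: [-2.98, 2.98], [-0.91, 2.08], [0.09, 2.57], [-1.24, 4.39], [0.2, 2.65], [-2.68, 2.68]. Speed limits (rad/s): [2.57, 2.57, 3.01, 3.14, 3.14, 3.14].

## Interface

Orientations are given as a rotation vector (axis times angle).
In Python, from bench import manip, eyes, spotter gives the robot as it stands.
- The arm moves only by the shell command python3 -m creep 'ROWS' [OPENING] [FORCE]. ROWS is rows parted by semicolons, their numbers by spaces, 1 to 8 of them, each of 4 numbers: dx, dy, dz in mm, then a turn about the tool's z in rad; each row is the pose to reach, as a shift and turn from the pose commanded when the command began, along the tool's axes at that moment; what a row does not reach only later rows make up. A row lasts 1/10 s, in which the tool goes at most 50 mm and 0.15 rad, less where a joint would pass 70% of its speed; a pose out of reach is approached as far as the arm can. OPENING is the finger opening in mm, set as the command begins (- or left out keeps the last). The fingers move at their own pace and stop on an object; FORCE is the grip in N (left out, the last holds). Time passes only in rows, so rows that do not move let the fingers close. It prints the time, the measured TCP pose, the force, the opening and the grip force at its end.
- manip.get_state(): the state, without advancing time (a new reading comes with each control period).
- eyes.capture(name): name is "scene" or "top" or "wrist"; returns the picture (480x640x3 uint8, red, green, blue); there is no depth.
- eyes.calibration(name): a dict with "vfov" (degrees; the focal length in pixels is half the picture's height over the tangent of half this angle, whatever the lens; pixels are square), "cx", "cy" (the principal point, pixels), "extrinsics" (4x4, takes a point from world to camera coordinates). Camera axes: x right, y down, z forward; pixel columns grow to the right and rows downward; lengths in mm; the calibration is good to about 2 mm. A picture is of the moment at which its call begins: read the wrist's pose just before it. calibration takes no time and is no camera call; for the wrist camera it gives the pose at the moment of the call.
- manip.sign_off(): hands the job in; it is judged then, once.
Trained networks look in the newest picture that a camera, given by its name, has taken for a name from the list of things; names that differ only in an ending like _2 or _b are one class to them, and where a whole thing is asked for, a point or a joint stands for the part that bears it (a point fixed in the world has none). Each returns a list of dicts, best first, with "confidence" (0 to 1); they miss things now and then, are a little off and sometimes report something else, mostly with a low value. They report only what shows in the picture. A call takes as long as a camera call. They do not tell look-alikes from the thing itself.
- spotter.trace(label, camera): "pixels" (480x640 bool, what is visible of it) and "bbox" ([centre column, centre row, width, height] in pixels, round what is visible of it).
The state is a dict: "time_s": time; "joint_positions": joint angles; "joint_velocities": joint speeds; "tau": joint torques, N m; "position": TCP position; "tool_rot": TCP orientation; "contact_force": force on the tool from outside, world axes, zero at the start; "moment": the same for the moment, N m; "opening": finger opening in mm; "finger_force": force on a finger pad.
Only numpy, scipy, OpenCV 4.12 (cv2) and the standard library are available. Lean on these libraries where they do the work, as an engineer would, in place of code of your own. Each camera call takes 0.05 s, during which the arm holds its last target. There are 200 camera calls.

## Working session

There is one attempt and no reset: what is moved stays moved. The work goes in short steps, Python scripts to look and compute and a shell command to move; the robot and the scene stay as the last step left them, time stands still between calls to the robot, and variables do not carry over. Pictures are saved under pics/ and viewed, at most 10 in all, crops included, and the job is handed in when it is done.

```bash
ls; mkdir -p pics; cat > h.py <<'E'
import numpy as np, cv2
from bench import manip, eyes, spotter
def K(n):
    c=eyes.calibration(n); f=240/np.tan(np.radians(c["vfov"])/2)
    return f,c["cx"],c["cy"],np.array(c["extrinsics"])
def proj(n,P,cal=None):
    f,cx,cy,E=cal or K(n); P=np.atleast_2d(P); p=P@E[:3,:3].T+E[:3,3]
    return np.c_[cx+f*p[:,0]/p[:,2],cy+f*p[:,1]/p[:,2]]
def ray(n,uv,cal=None):
    f,cx,cy,E=cal or K(n); R=E[:3,:3]
    d=R.T@np.array([(uv[0]-cx)/f,(uv[1]-cy)/f,1]); return -R.T@E[:3,3],d/np.linalg.norm(d)
def onz(n,uv,z,cal=None):
    o,d=ray(n,uv,cal); return o+d*(z-o[2])/d[2]
def tri(rays):
    A=sum(np.eye(3)-np.outer(d,d) for o,d in rays); b=sum((np.eye(3)-np.outer(d,d))@o for o,d in rays)
    return np.linalg.solve(A,b)
E
python3 - <<'E'
from h import *
np.set_printoptions(precision=1,suppress=True)
ims=[]
for n in ["scene","top"]:
    im=eyes.capture(n); cv2.imwrite(f"pics/{n}0.png",im[:,:,::-1])
    f,cx,cy,E=K(n); print(n,f,cx,cy,-E[:3,:3].T@E[:3,3],E[:3,:3].tolist())
    for l in ["caddy","board"]:
        for r in spotter.trace(l,n): print(n,l,round(r["confidence"],2),np.array(r["bbox"]))
s=manip.get_state(); print({k:s[k] for k in ["time_s","position","tool_rot","contact_force","opening"]})
E
```

```text
pics
scene 435.7916179674119 317.81058702344615 241.35756150250367 [1030.3  598.5 1033.9] [[-0.8037383650267377, 0.594707437645185, 0.01810260184738552], [0.44455739609662587, 0.6204781167571192, -0.6460461502101271], [-0.39544071889467075, -0.5112044309618584, -0.7630836570160761]]
scene caddy 0.84 [377.2 282.   44.2  64.3]
scene caddy 0.72 [333.2 247.2  70.3  35.1]
scene caddy 0.7 [407.5 258.9  41.6  41.2]
scene board 0.72 [269.6 159.3  46.   36. ]
scene board 0.58 [270.8 197.8  67.5  68.4]
scene board 0.21 [348.2 363.3  33.5  51.2]
top 482.02868432300954 320.6321568724589 237.7419688999765 [ 366.5  -40.1 1176.7] [[0.019439596346008926, -0.9998062705946157, 0.0030859963692027705], [-0.9816796085267255, -0.019672127063760186, -0.18952085273025246], [0.18954484508083833, 0.0006547491685936582, -0.9818718465292745]]
top caddy 0.65 [239.4 332.9  56.8  47.1]
top caddy 0.62 [236.5 276.3  49.6  41.2]
top caddy 0.49 [278.1 192.4  55.4  32.9]
top board 0.73 [502.  308.   67.5  58.7]
top board 0.6 [429.1 257.6 103.7  79.7]
{'time_s': 0.3, 'position': array([167.7, 601.9, 222.2]), 'tool_rot': array([-0.4, -3.1,  0. ]), 'contact_force': array([-0.6,  0.7,  0.3]), 'opening': 87.00029264531841}
```

View pics/scene0.png

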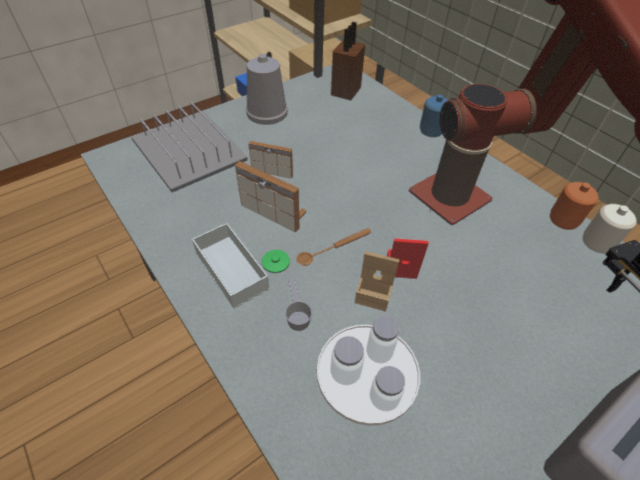

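View pics/top0.png

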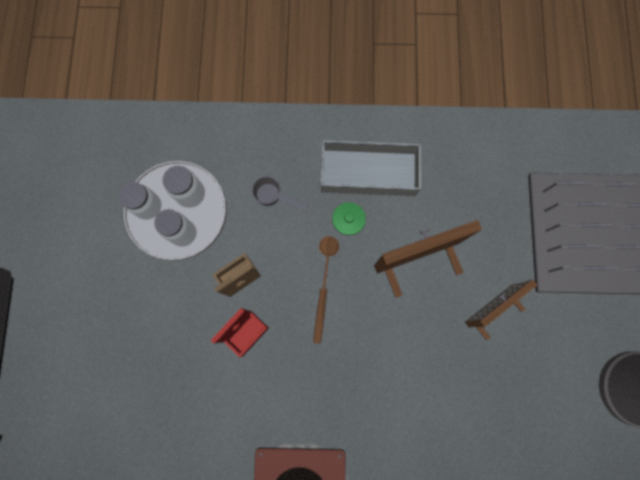

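Candidates for the caddy: the wooden one (scene 377,282 / top 238,276) and the red look-alike (scene 407,259 / top 240,332); I choose the wooden one. Candidates for the board: the large one (scene 270,198 / top 429,258) and the small one (scene 270,159 / top 502,308); I choose the large one. Next is a close crop to check both.

```bash
python3 - <<'E'
from h import *
np.set_printoptions(precision=1,suppress=True)
s=cv2.imread("pics/scene0.png");t=cv2.imread("pics/top0.png")
def c(im,x,y,w,h): return cv2.resize(im[y:y+h,x:x+w],(400,300),interpolation=cv2.INTER_CUBIC)
cv2.imwrite("pics/crops.png",np.vstack([np.hstack([c(s,330,240,100,75),c(t,195,245,80,60)]),np.hstack([c(s,225,155,100,75),c(t,365,210,128,96)])]))
for n,uv,z in [("top",(238,276),80),("top",(378,262),174),("top",(478,226),174),("scene",(237,168),174),("scene",(299,192),174)]: print(n,onz(n,uv,z))
f,cx,cy,E=K("wrist"); print(f,cx,cy,-E[:3,:3].T@E[:3,3],E[:3,:3])
E
```

```text
top [485.5 147.3  80. ]
top [ 510.6 -160.8  174. ]
top [ 592.2 -374.2  174. ]
scene [ 610.3 -350.7  174. ]
scene [ 518.5 -157.4  174. ]
395.8668960046126 318.16814978582335 243.97945752416922 [102.5 619.8 385.2] [[ 0.3  1.   0. ]
 [ 0.9 -0.3  0.2]
 [ 0.2 -0.1 -1. ]]
```

View pics/crops.png

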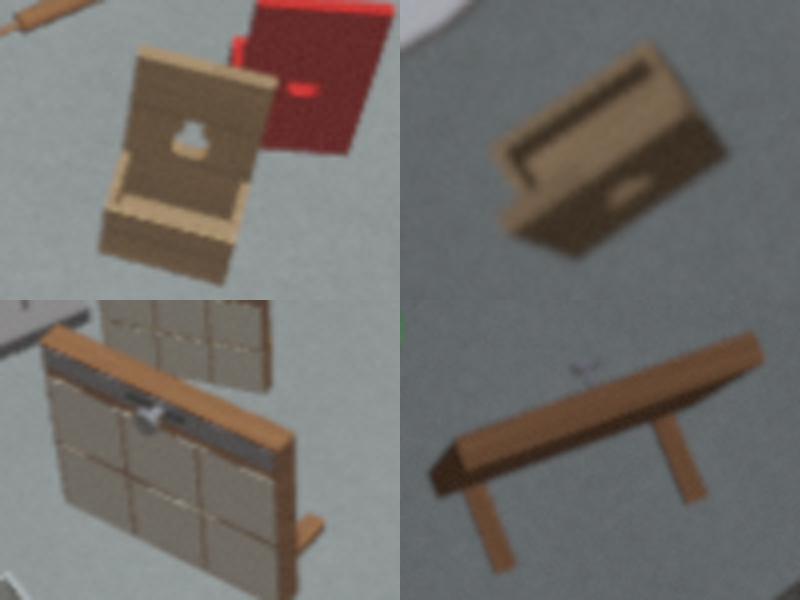

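The crop confirms it. The wooden caddy's pocket faces the scene camera, and its back faces −x/−y. The board's stud is at about scene (262,182), on the front that looks to world +x. Next I'll compute a wrist viewing pose over the caddy.

```bash
cat >> h.py <<'E'
from scipy.spatial.transform import Rotation as Ro
def go(target,yaw_y=None):
    s=manip.get_state(); R=Ro.from_rotvec(s["tool_rot"]).as_matrix()
    d=R.T@(np.array(target)-s["position"]); cur=np.arctan2(R[1,1],R[0,1])
    print("pos",np.round(s["position"],1),"tooly yaw deg",round(np.degrees(cur),2),"tilt",np.round(R[:,2],4))
    t=0
    if yaw_y is not None:
        t=-(np.radians(yaw_y)-cur); t=(t+np.pi)%(2*np.pi)-np.pi
    print("rows d",np.round(d,1),"turn",round(t,3),"F",np.round(s["contact_force"],1),"op",round(s["opening"],1),"t",round(s["time_s"],2))
E
python3 - <<'E'
from h import *
np.set_printoptions(precision=1,suppress=True)
for uv in [(216,288),(253,267)]: print(onz("top",uv,160))
for y in(29.4,-150.6): go([450,130,330],y)
s=manip.get_state(); print(Ro.from_rotvec(s["tool_rot"]).as_matrix())
E
```

```text
[450.6 178.6 160. ]
[496.6 102.8 160. ]
pos [167.7 601.9 222.2] tooly yaw deg 74.43 tilt [-0. -0. -1.]
rows d [-398.6 -378.8 -107.6] turn 0.786 F [-0.6  0.7  0.3] op 87.0 t 0.3
pos [167.7 601.9 222.2] tooly yaw deg 74.43 tilt [-0. -0. -1.]
rows d [-398.6 -378.8 -107.6] turn -2.356 F [-0.6  0.7  0.3] op 87.0 t 0.3
[[-1.   0.3 -0. ]
 [ 0.3  1.  -0. ]
 [ 0.  -0.  -1. ]]
```

```bash
python3 -m creep '-30 -30 -30 0.1;-60 -60 -60 0.2;-100 -95 -100 0.3;-130 -125 -107 0.4;-160 -155 -107 0.5;-195 -185 -107 0.6;-230 -220 -107 0.7;-260 -250 -107 0.786'; python3 - <<'E'
from h import *
go([440,150,330],29.4)
E
```

```text
time_s: 1.1
position: [351.9, 289.3, 329.8]
tool_rot: [1.591, 2.708, 0.001]
contact_force: [1.4, 0.4, 0.5]
opening: 86.9
finger_force: 0.0
pos [351.9 289.3 329.8] tooly yaw deg 29.14 tilt [ 9.e-04  1.e-04 -1.e+00]
rows d [-1.646e+02  9.100e+00 -1.000e-01] turn -0.005 F [1.4 0.4 0.5] op 86.9 t 1.1
```

```bash
python3 -m creep '-45 3 0 0;-90 6 0 0;-130 8 0 0;-165 9 0 0;-165 9 0 0'; python3 - <<'E'
from h import *
np.set_printoptions(precision=1,suppress=True)
cal=K("wrist"); im=eyes.capture("wrist"); cv2.imwrite("pics/w1.png",im[:,:,::-1])
np.savez("w1.npz",f=cal[0],cx=cal[1],cy=cal[2],E=cal[3])
print(-cal[3][:3,:3].T@cal[3][:3,3])
for r in spotter.trace("caddy","wrist"): print(round(r["confidence"],2),np.array(r["bbox"]))
E
```

```text
time_s: 1.6
position: [441.5, 148.7, 329.4]
tool_rot: [1.591, 2.707, -0.002]
contact_force: [-0.7, 0.9, -0.5]
opening: 86.8
finger_force: 0.0
[408.  207.1 492.3]
0.9 [246.8 179.4  84.  106.3]
0.88 [365.1 233.   59.  122. ]
```

View pics/w1.png

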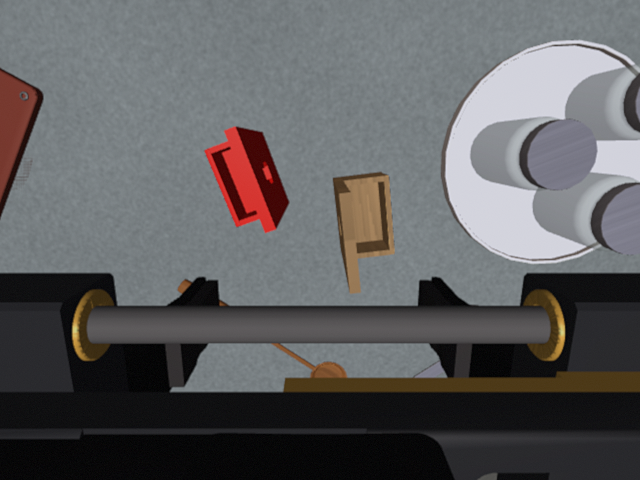

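The wrist view shows the wooden caddy at (365,233), with its plate top running from about (336,180) to (354,291) and the pocket on the right (+x). The red one is at (247,180). I'll fit the caddy pose by silhouette across the three views.

```bash
cat > fit.py <<'E'
from h import *
from scipy.optimize import minimize
def box(a,b): return np.array([[x,y,z] for x in (a[0],b[0]) for y in (a[1],b[1]) for z in (a[2],b[2])],float)
PARTS=[box((-5,-45,0),(5,45,160)),box((-55,-45,0),(-5,45,55))]
def sil(p,cal,S=4):
    x,y,z,yaw=p; R=Ro.from_euler("z",yaw,degrees=True).as_matrix(); m=np.zeros((480*S,640*S),np.uint8)
    for P in PARTS:
        q=proj(None,P@R.T+[x,y,z],cal)*S+S/2
        cv2.fillConvexPoly(m,cv2.convexHull(q.astype(np.float32)).astype(np.int32),1)
    return m
def cost(p,views,S=4):
    c=0
    for cal,M in views:
        m=sil(p,cal,S); c+=1-(m&M).sum()/max(1,(m|M).sum())
    return c/len(views)
def fit(views,p0):
    V=[]
    for cal,M in views:
        M=cv2.morphologyEx(M.astype(np.uint8),cv2.MORPH_CLOSE,np.ones((9,9)))
        V.append((cal,(cv2.resize(M.astype(np.float32),None,fx=4,fy=4)>.5).astype(np.uint8)))
    p0=np.array(p0,float); best=None
    for k in range(2):
        sx=np.vstack([p0]+[p0+d for d in np.diag([8,8,8,6])])
        r=minimize(cost,p0,args=(V,),method="Nelder-Mead",options=dict(initial_simplex=sx,xatol=.05,fatol=1e-5)); p0=r.x
    return r.x,r.fun,[round(cost(r.x,[v]),3) for v in V]
E
python3 - <<'E'
from fit import *
np.set_printoptions(precision=2,suppress=True)
z=np.load("w1.npz"); cw=(float(z["f"]),float(z["cx"]),float(z["cy"]),z["E"])
want={"scene":(377,282),"top":(238,276),"wrist":(365,233)}; V={}
for n in want:
    r=min(spotter.trace("caddy",n),key=lambda r:np.hypot(*(np.array(r["bbox"][:2])-want[n])))
    V[n]=((cw if n=="wrist" else K(n)),r["pixels"]); print(n,np.array(r["bbox"]))
import pickle; pickle.dump(V,open("V.pkl","wb"))
p0=[475,142,0,-150.6]
for ks in (["scene","top","wrist"],["scene","top"],["wrist"],["top","wrist"]):
    print(ks,*fit([V[k] for k in ks],p0))
E
```

```text
scene [377.2 282.   44.2  64.3]
top [236.5 276.3  49.6  41.2]
wrist [365.1 233.   59.  122. ]
['scene', 'top', 'wrist'] [ 474.3   146.28   -4.66 -143.83] 0.03196647554705615 [np.float64(0.025), np.float64(0.041), np.float64(0.029)]
['scene', 'top'] [ 474.44  145.71   -3.3  -143.61] 0.032907422759676896 [np.float64(0.026), np.float64(0.04)]
['wrist'] [ 473.49  147.12   -1.78 -143.87] 0.022480543300451128 [np.float64(0.022)]
['top', 'wrist'] [ 474.2   146.65   -5.29 -143.98] 0.034937408607716824 [np.float64(0.042), np.float64(0.028)]
```

```bash
python3 - <<'E'
from h import *
for uv in [(262,133),(288,205),(268,232),(226,130)]: print(np.round(onz("wrist",uv,160),0))
go([474,146.3,230],36.2)
E
```

```text
[362. 196. 160.]
[408. 155. 160.]
[404. 126. 160.]
[335. 184. 160.]
pos [439.5 153.  329.6] tooly yaw deg 29.47 tilt [-1.e-04  4.e-04 -1.e+00]
rows d [-22.9  26.8  99.6] turn -0.117 F [0.1 0.1 0.1] op 86.7 t 1.85
```

```bash
python3 -m creep '-12 14 40 -0.06;-23 27 70 -0.117;-23 27 100 -0.117;-23 27 100 -0.117' 40; python3 - <<'E'
from h import *
go([474,146.3,130],36.2)
E
```

```text
time_s: 2.25
position: [471.5, 146.0, 224.9]
tool_rot: [-1.418, -2.795, 0.008]
contact_force: [-0.7, 0.1, 0.4]
opening: 62.7
finger_force: 0.0
pos [471.5 146.  224.9] tooly yaw deg 36.2 tilt [-0.0088 -0.0011 -1.    ]
rows d [-1.6  3.  94.8] turn -0.0 F [-0.7  0.1  0.4] op 62.7 t 2.25
```

```bash
python3 -m creep '0 0 20 0;0 0 50 0;0 0 80 0;0 0 100 0;0 0 100 0;0 0 100 0;0 0 100 0' 40; python3 - <<'E'
from h import *
go([474,146.3,130],36.2)
E
```

```text
time_s: 2.95
position: [476.2, 145.9, 132.0]
tool_rot: [1.422, 2.798, 0.003]
contact_force: [-1.0, -0.5, 0.7]
opening: 40.2
finger_force: 0.0
pos [476.2 145.9 132. ] tooly yaw deg 36.13 tilt [ 3.7e-03  6.0e-04 -1.0e+00]
rows d [ 1.6 -1.6  2. ] turn -0.001 F [-1.  -0.5  0.7] op 40.2 t 2.95
```

Close gently, with modest force at first and then firmer.

```bash
python3 -m creep '0 0 0 0;0 0 0 0;0 0 0 0;0 0 0 0;0 0 0 0;0 0 0 0;0 0 0 0;0 0 0 0' 0 20; python3 - <<'E'
from h import *
go([474,146.3,130],36.2)
E
```

```text
time_s: 3.75
position: [474.9, 145.3, 129.6]
tool_rot: [1.424, 2.8, 0.0]
contact_force: [-0.7, 0.3, 0.7]
opening: 9.8
finger_force: 20.0
pos [474.9 145.3 129.6] tooly yaw deg 36.1 tilt [ 1.e-04  0.e+00 -1.e+00]
rows d [ 1.3 -0.1 -0.4] turn -0.002 F [-0.7  0.3  0.7] op 9.8 t 3.75
```

```bash
python3 -m creep '0 0 -15 0;0 0 -40 0;0 0 -80 0;0 0 -120 0;0 0 -160 0;0 0 -200 0;0 0 -240 0;0 0 -240 0' 0 35; python3 - <<'E'
from h import *
go([584,-320,370],21)
E
```

```text
time_s: 4.55
position: [476.8, 145.6, 375.8]
tool_rot: [1.42, 2.793, 0.009]
contact_force: [0.5, 0.5, -2.1]
opening: 9.8
finger_force: 35.0
pos [476.8 145.6 375.8] tooly yaw deg 36.1 tilt [ 0.0098  0.0013 -1.    ]
rows d [-439.3 -187.8    6.3] turn 0.264 F [ 0.5  0.5 -2.1] op 9.8 t 4.55
```

```bash
python3 -m creep '-20 -9 0 0.03;-55 -24 0 0.07;-95 -41 0 0.1;-135 -58 0 0.14;-175 -75 0 0.18;-215 -92 0 0.21;-255 -109 0 0.24;-295 -126 0 0.264'; python3 -m creep '-35 -25 0 0;-70 -50 0 0;-105 -60 0 0;-130 -75 0 0;-130 -75 0 0;-130 -75 0 0;-130 -75 0 0'; python3 - <<'E'
from h import *
np.set_printoptions(precision=1,suppress=True)
go([584,-320,370],21)
cal=K("wrist"); im=eyes.capture("wrist"); cv2.imwrite("pics/w2.png",im[:,:,::-1])
np.savez("w2.npz",f=cal[0],cx=cal[1],cy=cal[2],E=cal[3])
for r in spotter.trace("board","wrist"): print(round(r["confidence"],2),np.array(r["bbox"]))
E
```

```text
time_s: 5.35
position: [546.3, -168.9, 367.3]
tool_rot: [-1.78, -2.585, 0.001]
contact_force: [0.2, -0.3, -1.3]
opening: 9.9
finger_force: 35.0
time_s: 6.05
position: [523.2, -314.5, 368.4]
tool_rot: [-1.778, -2.588, -0.001]
contact_force: [-0.1, -0.3, -2.3]
opening: 9.7
finger_force: 35.0
pos [ 523.2 -314.5  368.4] tooly yaw deg 21.01 tilt [-0.  0. -1.]
rows d [-26.9  54.8  -1.7] turn 0.0 F [-0.1 -0.3 -2.3] op 9.7 t 6.05
0.7 [199.7 241.8  65.8  62.4]
0.58 [340.9 151.6  97.8 183.8]
```

View pics/w2.png

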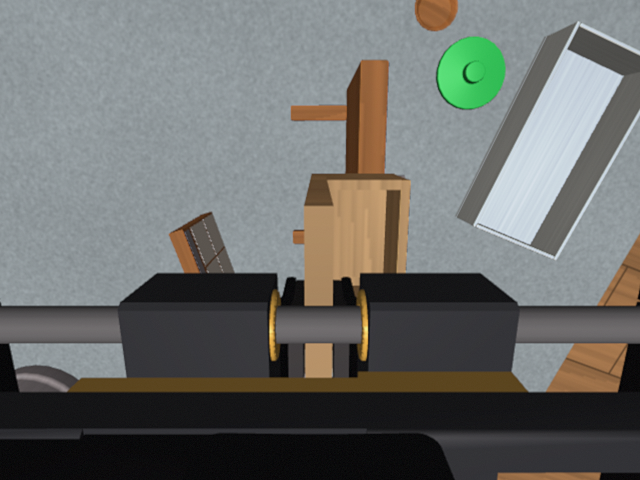

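The board shows at wrist cols 347–387 from row 60, its lower half hidden by the held caddy (305–410, from row 175); the stud isn't visible. The held plate and the board look parallel. I'll shift along +tool y so that the stud shows.

```bash
python3 -m creep '0 25 0 0;0 60 0 0;0 95 0 0;0 120 0 0;0 120 0 0;0 120 0 0;0 120 0 0;0 120 0 0'; python3 - <<'E'
from h import *
np.set_printoptions(precision=1,suppress=True)
go([584,-320,370],21)
cal=K("wrist"); im=eyes.capture("wrist"); cv2.imwrite("pics/w3.png",im[:,:,::-1])
np.savez("w3.npz",f=cal[0],cx=cal[1],cy=cal[2],E=cal[3])
for r in spotter.trace("board","wrist"): print(round(r["confidence"],2),np.array(r["bbox"]))
cc=lambda im,x,y,w,h: cv2.resize(im[y:y+h,x:x+w],(400,600),interpolation=cv2.INTER_CUBIC)
s=eyes.capture("scene")
cv2.imwrite("pics/w3s.png",s[:,:,::-1])
cv2.imwrite("pics/w3c.png",np.hstack([cc(im,180,40,160,240),cc(s,210,90,100,150)])[:,:,::-1])
E
```

```text
time_s: 6.95
position: [634.6, -272.9, 370.1]
tool_rot: [1.781, 2.588, -0.0]
contact_force: [-0.4, 0.6, -2.4]
opening: 10.0
finger_force: 35.0
pos [ 634.6 -272.9  370.1] tooly yaw deg 20.93 tilt [ 0. -0. -1.]
rows d [-25.9 -64.1   0.1] turn -0.001 F [-0.4  0.6 -2.4] op 10.0 t 6.95
0.92 [103.6 281.2  96.4 147.5]
0.86 [237.2 165.5  80.7 214.2]
```

View pics/w3c.png

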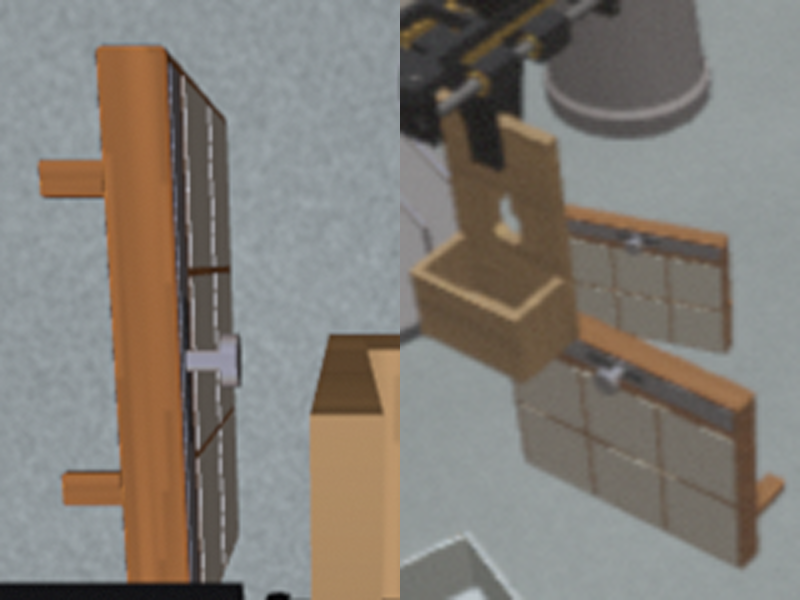

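The wrist crop shows the stud clearly: head centre ≈ (272,184), rows 174–194, neck base col 255. The board's top front edge runs (246,59)→(256,273). In the scene crop, the stud of the large board is at ≈ (262,184) and the held caddy's keyhole at ≈ (237,145).

```bash
python3 - <<'E'
from h import *
np.set_printoptions(precision=2,suppress=True)
z=np.load("w3.npz"); cw=(float(z["f"]),float(z["cx"]),float(z["cy"]),z["E"])
s=manip.get_state();R=Ro.from_rotvec(s["tool_rot"]).as_matrix();p=s["position"]
a,b=[onz(None,uv,174,cw) for uv in [(246,58.8),(256,273)]]
print("edge",a,b,"yaw",np.degrees(np.arctan2(*(a-b)[1::-1])))
sw=(272,184.2); ss=(262,184)
P=tri([ray(None,sw,cw),ray("scene",ss)]); print("stud tri",P, "onz160",onz(None,sw,160,cw),"scene onz",onz("scene",ss,160))
h=[onz(None,(272,r),160,cw) for r in (174,194.4)]; print("head dia",np.linalg.norm(h[0]-h[1]))
print("stud in tool",R.T@(P-p),R.T@(onz(None,sw,160,cw)-p))
c=onz(None,(304.4,205.2),p[2]+30,cw); c2=onz(None,(332.8,205.2),p[2]+30,cw); print("corner in tool",R.T@(c-p),R.T@(c2-p))
print(proj("scene",P))
E
```

```text
edge [ 528.75 -167.67  174.  ] [ 597.16 -343.12  174.  ] yaw 111.29899171301571
stud tri [ 581.62 -259.29  162.2 ] onz160 [ 582.55 -260.14  160.  ] scene onz [ 579.41 -260.89  160.  ]
head dia 18.98328887095125
stud in tool [ 31.94 -44.8  207.82] [ 30.82 -44.25 210.01]
corner in tool [ 47.15  -5.7  -30.03] [ 47.16   3.9  -30.02]
[[261.58 184.04]]
```

```bash
python3 -m creep '-10 0 15 -0.006;-20 0 45 -0.006;-30 0 80 -0.006;-40 0 115 -0.006;-40 0 135 -0.006;-40 0 135 -0.006;-40 0 135 -0.006;-40 0 135 -0.006'; python3 - <<'E'
from h import *
np.set_printoptions(precision=1,suppress=True)
go([584,-320,370],21.3)
for uv in [(420,190),(420,142)]: print("pan",onz("top",uv,65))
cal=K("wrist"); im=eyes.capture("wrist"); cv2.imwrite("pics/w4.png",im[:,:,::-1])
np.savez("w4.npz",f=cal[0],cx=cal[1],cy=cal[2],E=cal[3])
cc=lambda im,x,y,w,h: cv2.resize(im[y:y+h,x:x+w],(400,600),interpolation=cv2.INTER_CUBIC)
s=eyes.capture("scene")
cv2.imwrite("pics/w4s.png",s[:,:,::-1])
cv2.imwrite("pics/w4c.png",np.hstack([cc(im,180,60,160,240),cc(s,210,115,80,120)])[:,:,::-1])
E
```

```text
time_s: 7.9
position: [650.5, -310.6, 236.8]
tool_rot: [1.77, 2.591, 0.0]
contact_force: [0.7, 1.6, -2.6]
opening: 9.9
finger_force: 35.0
pos [ 650.5 -310.6  236.8] tooly yaw deg 21.32 tilt [ 0. -0. -1.]
rows d [  15.1  -65.1 -133.4] turn 0.0 F [ 0.7  1.6 -2.6] op 9.9 t 7.9
pan [ 702.3 -275.2   65. ]
pan [ 824.2 -277.6   65. ]
```

View pics/w4c.png

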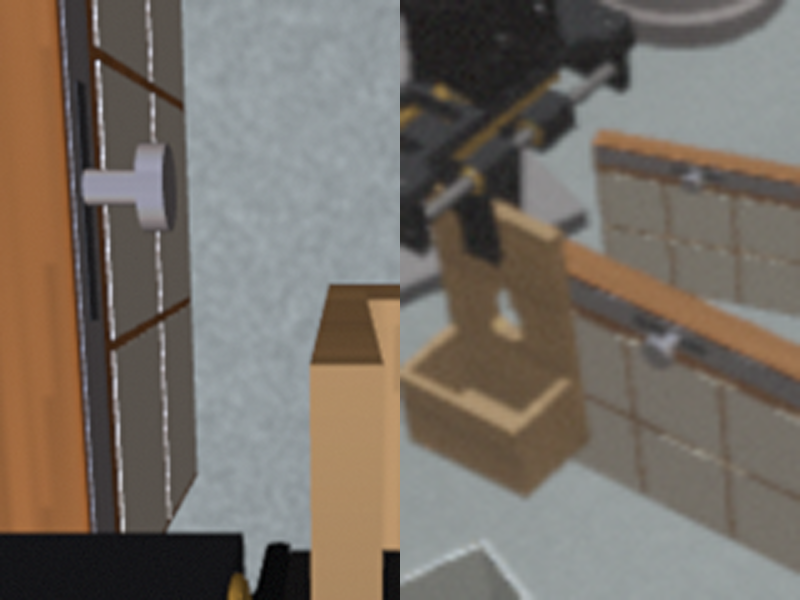

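```bash
python3 - <<'E'
from h import *
np.set_printoptions(precision=2,suppress=True)
z=np.load("w4.npz"); cw=(float(z["f"]),float(z["cx"]),float(z["cy"]),z["E"])
z=np.load("w3.npz"); c3=(float(z["f"]),float(z["cx"]),float(z["cy"]),z["E"])
s=manip.get_state();R=Ro.from_rotvec(s["tool_rot"]).as_matrix();p=s["position"]; print(p)
T=lambda q:R.T@(q-p)
a,b=[onz(None,uv,174,cw) for uv in [(203.2,60),(216,272)]]
print("edge tool",T(a),T(b),"yaw",np.degrees(np.arctan2(*(a-b)[1::-1])))
sw=(242,134.7)
P=tri([ray(None,sw,cw),ray(None,(272,184.2),c3)]); print("stud tri",P,T(P))
print("z160",T(onz(None,sw,160,cw)))
P=tri([ray(None,sw,cw),ray("scene",(210+660/5,115+345/5))]);print(P)
print("neckbase",T(onz(None,(213.2,134.6),160,cw)))
c=onz(None,(304.4,60+363/2.5),p[2]+30,cw); print("corner in tool",T(c))
E
```

```text
[ 650.58 -310.47  237.15]
edge tool [109.8  -61.51  62.65] [ -7.3  -62.22  63.02] yaw 110.97898846068948
stud tri [ 582.8  -259.68  163.55] [ 72.2  -44.85  73.26]
z160 [ 72.27 -45.51  76.81]
[ 481.94 -192.77  146.16]
neckbase [ 72.32 -62.3   76.77]
corner in tool [ 46.93  -5.7  -30.16]
```

```bash
python3 -m creep '15 -5 5 0;35 -10 12 0;55 -20 20 0;70 -28 27.5 0;70.3 -28 27.5 0;70.3 -28 27.5 0;70.3 -28 27.5 0;70.3 -28 27.5 0'; python3 - <<'E'
from h import *
P=np.array([650.58,-310.47,237.15]); y=np.radians(21.32); tx=np.array([-np.sin(y),np.cos(y),0]);ty=np.array([np.cos(y),np.sin(y),0])
for d in (-28,-35,-45,-57): go(P+70.3*tx+d*ty+[0,0,-27.5],21.2)
E
```

```text
time_s: 8.8
position: [598.9, -255.5, 208.0]
tool_rot: [1.772, 2.592, 0.0]
contact_force: [-0.0, -0.7, -2.0]
opening: 9.5
finger_force: 35.0
pos [ 598.9 -255.5  208. ] tooly yaw deg 21.3 tilt [ 0.0017 -0.001  -1.    ]
rows d [ 0.3  0.1 -1.6] turn 0.002 F [-0.  -0.7 -2. ] op 9.5 t 8.8
pos [ 598.9 -255.5  208. ] tooly yaw deg 21.3 tilt [ 0.0017 -0.001  -1.    ]
rows d [ 0.3 -6.9 -1.6] turn 0.002 F [-0.  -0.7 -2. ] op 9.5 t 8.8
pos [ 598.9 -255.5  208. ] tooly yaw deg 21.3 tilt [ 0.0017 -0.001  -1.    ]
rows d [  0.3 -16.9  -1.6] turn 0.002 F [-0.  -0.7 -2. ] op 9.5 t 8.8
pos [ 598.9 -255.5  208. ] tooly yaw deg 21.3 tilt [ 0.0017 -0.001  -1.    ]
rows d [  0.3 -28.9  -1.7] turn 0.002 F [-0.  -0.7 -2. ] op 9.5 t 8.8
```

```bash
cat > st.py <<'E'
from h import *
s=manip.get_state();R=Ro.from_rotvec(s["tool_rot"]).as_matrix()
P=np.array([650.58,-310.47,237.15]); y=np.radians(21.2); B=np.array([[-np.sin(y),np.cos(y),0],[np.cos(y),np.sin(y),0],[0,0,-1]])
O=P+70.3*np.array([-.3636,.9316,0]) ; O[2]=209.6
print("rel",np.round(B@(s["position"]-O),2),"Ftool",np.round(R.T@s["contact_force"],2),"M",np.round(R.T@s["moment"],2),"tilt",np.round(R[:,2],4))
E
python3 -m creep '0 -2 0 0;0 -4 0 0;0 -5 0 0;0 -5 0 0;0 -5 0 0'; python3 st.py; python3 st.py
```

```text
time_s: 9.3
position: [593.3, -256.5, 207.0]
tool_rot: [-1.773, -2.594, -0.0]
contact_force: [-0.6, -0.2, -1.8]
opening: 9.6
finger_force: 35.0
rel [  0.72 -33.75   2.58] Ftool [ 0.08 -0.63  1.84] M [ 0.06 -0.06  0.01] tilt [ 0.  0. -1.]
rel [  0.72 -33.75   2.58] Ftool [ 0.08 -0.63  1.84] M [ 0.06 -0.06  0.01] tilt [ 0.  0. -1.]
```

```bash
python3 -m creep '-0.7 0 -2.6 0;-0.7 0 -2.6 0;-0.7 -1 -2.6 0;-0.7 -2 -2.6 0;-0.7 -2 -2.6 0;-0.7 -2 -2.6 0'; python3 st.py;python3 -m creep '0 -1 0 0;0 -2 0 0;0 -2.5 0 0;0 -2.5 0 0;0 -2.5 0 0'; python3 st.py
```

```text
time_s: 9.9
position: [591.6, -257.8, 209.6]
tool_rot: [-1.772, -2.594, -0.0]
contact_force: [-0.0, -0.9, -1.4]
opening: 9.5
finger_force: 35.0
rel [ 1.000e-01 -3.576e+01  1.000e-02] Ftool [-0.8  -0.33  1.43] M [ 0.07 -0.04 -0.04] tilt [-1.e-04  1.e-04 -1.e+00]
time_s: 10.4
position: [589.4, -258.8, 209.7]
tool_rot: [1.772, 2.594, 0.0]
contact_force: [-0.1, -0.1, -2.1]
opening: 9.8
finger_force: 35.0
rel [ 2.000e-02 -3.823e+01 -6.000e-02] Ftool [-0.06 -0.08  2.13] M [ 0.07 -0.09  0.03] tilt [ 1.e-04 -0.e+00 -1.e+00]
```

```bash
for i in 1; do python3 -m creep '0 -1 0 0;0 -2 0 0;0 -2 0 0;0 -2 0 0' | sed -n 3,4p; python3 st.py; done; python3 -m creep '0 -1 0 0;0 -2 0 0;0 -2 0 0;0 -2 0 0' >/dev/null; python3 st.py
```

```text
tool_rot: [1.772, 2.594, 0.0]
contact_force: [-0.3, 0.3, -2.1]
rel [ 4.000e-02 -4.024e+01 -6.000e-02] Ftool [ 0.42 -0.14  2.09] M [ 0.08 -0.09 -0.02] tilt [ 0. -0. -1.]
rel [ 4.000e-02 -4.223e+01 -8.000e-02] Ftool [-0.27 -0.79  2.67] M [ 0.13 -0.11  0.03] tilt [ 1.e-04 -0.e+00 -1.e+00]
```

```bash
python3 -m creep '0 -1 0 0;0 -2 0 0;0 -2 0 0;0 -2 0 0' >/dev/null; python3 st.py; python3 -m creep '0 -1 0 0;0 -2 0 0;0 -2 0 0;0 -2 0 0' >/dev/null; python3 st.py
```

```text
rel [ 8.000e-02 -4.423e+01 -3.000e-02] Ftool [-0.13  0.13  2.55] M [ 0.1  -0.06 -0.  ] tilt [-0.  0. -1.]
rel [ 2.000e-02 -4.622e+01 -6.000e-02] Ftool [-0.07  0.05  3.25] M [ 0.08 -0.04  0.  ] tilt [ 1.e-04 -0.e+00 -1.e+00]
```

```bash
python3 - <<'E'
from h import *
s=eyes.capture("scene");w=eyes.capture("wrist")
cc=lambda im,x,y,w,h: cv2.resize(im[y:y+h,x:x+w],(400,600),interpolation=cv2.INTER_CUBIC)
cv2.imwrite("pics/s5.png",np.hstack([cc(w,180,60,160,240),cc(s,210,115,80,120)])[:,:,::-1])
E
```

```text
(no output)
```

View pics/s5.png

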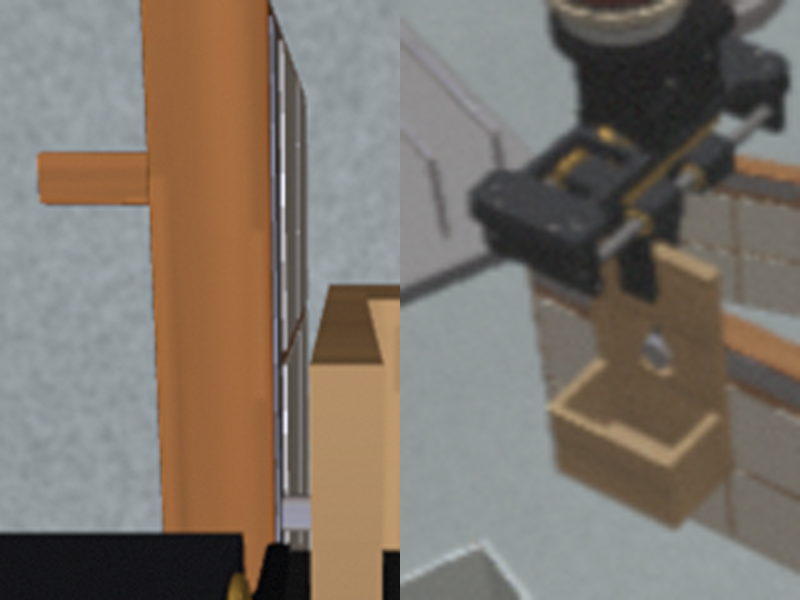

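The head (scene ≈ (261,185)) sits inside the keyhole's large end, and the neck shows between board and plate in the wrist view. I'll press on.

```bash
python3 -m creep '0 -1 0 0;0 -2 0 0;0 -3 0 0;0 -4 0 0;0 -4 0 0;0 -4 0 0' >/dev/null; python3 st.py; python3 -m creep '0 -1 0 0;0 -2 0 0;0 -3 0 0;0 -3 0 0;0 -3 0 0' >/dev/null; python3 st.py
```

```text
rel [-1.000e-02 -5.025e+01 -8.000e-02] Ftool [-0.45  0.83  2.65] M [ 0.02 -0.09  0.06] tilt [ 1.e-04 -0.e+00 -1.e+00]
rel [ 2.000e-02 -5.322e+01 -5.000e-02] Ftool [-0.18  0.14  2.03] M [ 0.09 -0.   -0.  ] tilt [ 1.e-04 -0.e+00 -1.e+00]
```

```bash
python3 -m creep '0 -0.5 0 0;0 -1 0 0;0 -1.5 0 0;0 -1.5 0 0;0 -1.5 0 0' >/dev/null; python3 st.py; python3 -m creep '0 -0.5 0 0;0 -1 0 0;0 -1 0 0;0 -1 0 0' >/dev/null; python3 st.py; python3 -m creep '0 -0.5 0 0;0 -1 0 0;0 -1 0 0;0 -1 0 0' >/dev/null; python3 st.py
```

```text
rel [ 4.00e-02 -5.47e+01 -4.00e-02] Ftool [0.15 0.44 2.45] M [ 0.1  -0.1   0.05] tilt [-0.  0. -1.]
rel [ 1.000e-02 -5.571e+01 -7.000e-02] Ftool [ 0.4  -0.06  3.17] M [ 0.04 -0.08  0.03] tilt [ 1.e-04 -0.e+00 -1.e+00]
rel [  0.07 -56.24  -0.11] Ftool [0.08 2.07 3.28] M [-0.57 -0.08  0.15] tilt [ 9.e-04  2.e-04 -1.e+00]
```

```bash
python3 -m creep '0 1 0 0;0 1 2 0;0 1 4 0;0 1 6 0;0 1 8 0;0 1 8 0;0 1 8 0' >/dev/null; python3 st.py; python3 -m creep '0 0 2 0;0 0 4 0;0 0 6 0;0 0 8 0;0 0 10 0;0 0 10 0;0 0 10 0;0 0 10 0' >/dev/null; python3 st.py
```

```text
rel [  0.1  -55.84   8.14] Ftool [-0.82  0.4   2.82] M [ 0.1  -0.11  0.02] tilt [-4.e-04  1.e-04 -1.e+00]
rel [-4.000e-02 -5.564e+01  1.780e+01] Ftool [0.28 0.71 2.51] M [ 0.08 -0.06  0.  ] tilt [ 2.e-04 -1.e-04 -1.e+00]
```

```bash
python3 -m creep '0 0 1 0;0 0 2 0;0 0 2.5 0;0 0 2.5 0;0 0 2.5 0' >/dev/null; python3 st.py; python3 -m creep '0 0 0.5 0;0 0 1 0;0 0 1 0;0 0 1 0' >/dev/null; python3 st.py
```

```text
rel [ 4.000e-02 -5.571e+01  2.048e+01] Ftool [-1.05  0.39  3.07] M [ 0.08 -0.06  0.05] tilt [-1.e-04 -0.e+00 -1.e+00]
rel [ 4.000e-02 -5.573e+01  2.149e+01] Ftool [ 0.39 -1.04  2.78] M [ 0.04 -0.02  0.09] tilt [-1.e-04  0.e+00 -1.e+00]
```

```bash
python3 -m creep '0 0 0.4 0;0 0 0.7 0;0 0 0.7 0;0 0 0.7 0' >/dev/null; python3 st.py; python3 -m creep '0 0 0.4 0;0 0 0.7 0;0 0 0.7 0;0 0 0.7 0' >/dev/null; python3 st.py
```

```text
rel [-4.000e-02 -5.568e+01  2.200e+01] Ftool [ 0.44 -0.24  0.81] M [ 0.09 -0.03 -0.04] tilt [ 2.e-04 -1.e-04 -1.e+00]
rel [ -0.11 -55.58  22.17] Ftool [ 1.8  -1.91 -3.43] M [0.3  0.28 0.02] tilt [ 5.e-04 -4.e-04 -1.e+00]
```

```bash
python3 -m creep '0 0 -0.5 0;0 0 -0.5 0;0 0 -0.5 0;0 0 -0.5 0;0 0 -0.5 0;0 0 -0.5 0' 34; python3 st.py; python3 -m creep '0 0 -10 0;0 0 -25 0;0 0 -45 0;0 0 -70 0;0 0 -100 0;0 0 -130 0;0 0 -130 0;0 0 -130 0'; python3 - <<'E'
from h import *
s=eyes.capture("scene");w=eyes.capture("wrist")
print([ (round(r["confidence"],2),np.round(r["bbox"])) for r in spotter.trace("caddy","scene")])
cc=lambda im,x,y,w,h: cv2.resize(im[y:y+h,x:x+w],(400,600),interpolation=cv2.INTER_CUBIC)
cv2.imwrite("pics/s6.png",np.hstack([cc(w,160,60,280,420),cc(s,210,115,80,120)])[:,:,::-1])
E
```

```text
time_s: 18.3
position: [573.1, -265.1, 187.1]
tool_rot: [-1.772, -2.594, -0.0]
contact_force: [0.6, -0.1, -0.5]
opening: 33.8
finger_force: 0.0
rel [ 4.000e-02 -5.568e+01  2.245e+01] Ftool [-0.31  0.52  0.53] M [ 0.06 -0.06  0.03] tilt [-0.  0. -1.]
time_s: 19.1
position: [573.7, -265.4, 319.7]
tool_rot: [1.77, 2.591, 0.0]
contact_force: [-0.0, 0.2, 0.3]
opening: 34.2
finger_force: 0.0
[(0.98, array([261., 194.,  37.,  70.])), (0.64, array([408., 258.,  43.,  40.]))]
```

View pics/s6.png

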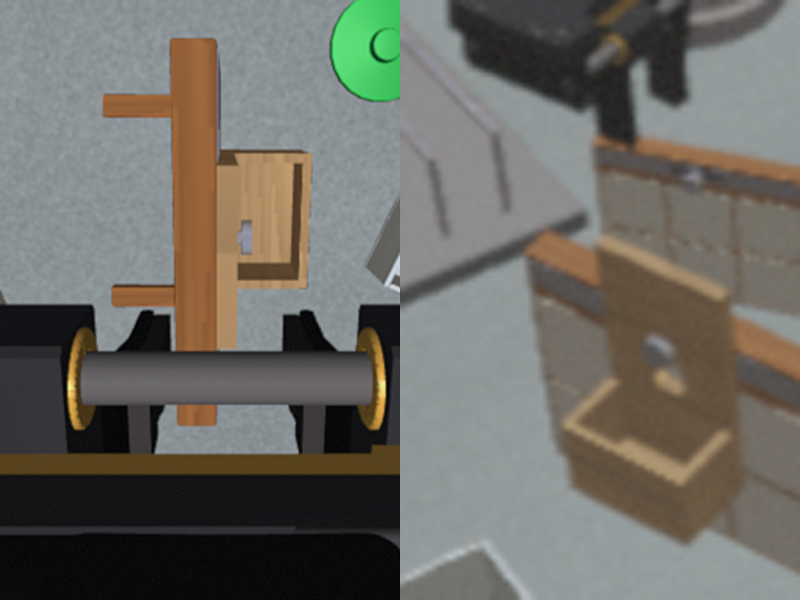

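The caddy hangs flat on the board with the head (scene ≈ (262,185)) at the top of the slot. It is upright and the gripper is clear, so I'll hand it in.

```bash
python3 -c "
from bench import manip; print(manip.sign_off())"
```

```text
the job is handed in; nothing more can be done
None
```

The caddy hangs by itself on the large board's stud, fully home and flat against the board. Peak felt force on the stud was about 6 N, and I handed the job in after about 19 s of robot time; the judge gave no verdict.

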